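# Index the rotary scan stage so the tin faces the barcode reader

## Robot

A 7-joint arm with a two-finger parallel gripper is mounted at the origin on a cart in front of the work surface, level with it; the furniture and walls round the work are solid. World frame = base frame: x ahead of the robot, y to its left, z up, the work surface at z = 0. Lengths are in m, angles in degrees, forces in N, time in s.
With the tool pointing down it reaches from about 0.4 to 0.925 m from the base axis. Payload 5.6 kg.
Tool frame: the origin (TCP) lies on the centre line of the jaws, within the pads' length; the fingertips stand 25 mm ahead of it and the grasp point (between the pads) lies 6 mm ahead of it (arm.tips_ahead is the distance from the TCP to the fingertips, in m); z points along the fingers, y is the line along which they close (so a half turn about z gives the same grasp; the last joint's range is limited). The gripper opens to 85 mm and grips with 20 to 120 N. Pads are 22 mm wide; open, the fingers measure 114 mm over their backs; the gripper's body (76 mm by 85 mm) begins 54 mm behind the grasp point. The pads swing forward as they close: fully open they stand 13 mm farther back than shut.
Start: joints at [-74.198, 26.786, -0.665, 91.828, 0.344, 61.387, -3.226], TCP at [0.204, 0.617, 0.256] pointing down, gripper open.
Joint ranges: [-144.91, 144.91], [-17.63, 115.5], [-89.93, 88.59], [15.96, 139.68], [-74.01, 254.01], [8.47, 105.57], [-167.45, 167.45]. Speed limits (degrees/s): [147.25, 147.25, 180, 180, 180, 180, 180].

## Interface

Orientations are given as [roll, pitch, yaw] about the fixed x, y, z axes, in that order (R = Rz(yaw) Ry(pitch) Rx(roll)).
In Python, from bench import arm gives the robot as it stands.
- The arm moves only by the tool play_rows, never from a script. Its argument "rows" is a list of rows, each a list of 3 entries, a list of its own where there are three numbers: the closure, from -1 (fully open) to 1 (shut), so that 0 is half open, then the shift along the tool's x, y, z in cm, then the turn about the tool's z in degrees. A call has 1 to 20 rows; each row shifts and turns the commanded pose from where the row before left it, along the tool's axes as they then stand; what a row does not reach is not made up. A row lasts 1/8 s, in which the tool goes at most 62.5 mm and 10.7 degrees, less where a joint would pass 70% of its speed; a pose out of reach is approached as far as the arm can. A call is refused whole if a number of a shift passes 6.25 or a number of a turn 10.7, either way. A call with a gripper value outside its range is refused whole. The fingers move at their own pace and stop on an object; "squeeze" is the grip in N (left out, the last holds). Time passes only in rows, so rows that do not move let the fingers close. It gives the time, the measured TCP pose, the force, the opening and the grip force at its end, in the units of the state.
- arm.observe(): the state, without advancing time (a new reading comes with each control period).
- arm.capture(name): name is "scene" or "top" or "wrist"; returns a dict with "img" (384x512x3 uint8, red, green, blue), "z_map" (384x512 float32, m along the optical axis (not along the pixel's ray), 0 where there is no reading), "vertical_fov" (degrees; the focal length in pixels is half the picture's height over the tangent of half this angle, whatever the lens; pixels are square), "cx", "cy" (the principal point, pixels), "rvec" (rotation vector, rad) and "tvec" (3), from world to camera coordinates, as OpenCV has them. Camera axes: x right, y down, z forward; pixel columns grow to the right and rows downward; lengths in m; the calibration is good to about 2 mm. A picture is of the moment at which its call begins.
- arm.finish_job(): hands the job in; it is judged then, once.
Trained networks look in the newest picture that a camera, given by its name, has taken for a name from the list of things; names that differ only in an ending like _2 or _b are one class to them, and where a whole thing is asked for, a point or a joint stands for the part that bears it (a point fixed in the world has none). Each returns a list of dicts, best first, with "conf" (0 to 1); they miss things now and then, are a little off and sometimes report something else, mostly with a low value. They report only what shows in the picture. A call takes as long as a camera call. They do not tell look-alikes from the thing itself.
- arm.spot_in(camera, query): "at" ([x, y, z] in m, in the coordinates of the camera as it stood for that picture, good to about 4 mm: the middle of the surface that is visible of it).
The state is a dict: "clock": time; "joint_positions": joint angles; "joint_vel": joint speeds; "effort": joint torques, N m; "ee_pos": TCP position; "tool_rot": TCP orientation; "force": force on the tool from outside, world axes, zero at the start; "moment": the same for the moment, N m; "opening": finger opening in m; "grip_force": force on a finger pad.
Only numpy, scipy, OpenCV 4.12 (cv2) and the standard library are available. Lean on these libraries where they do the work, as an engineer would, in place of code of your own. Each camera call takes 0.05 s, during which the arm holds its last target. There are 200 camera calls.

## Task

The tin on the rotary stage has to be presented to the barcode reader. Pull the spring plunger's knob up, swing the stage by it the way that brings the tin round to the reader, and let the plunger drop fully home into the index slot there so the stage is locked, with the tin in front of the reader. Do not force the stage against the plunger pin, do not handle the tin or the pot, and leave everything else standing where it is.

Things in the scene. Friction and masses are not known exactly. Their poses are not given: they have to be found in the camera images.
- base: Fixed round dark grey base of the rotary stage, 304 mm across, 12 mm thick. Origin: centre of its underside, on the stage's vertical turning axis. x points from the axis to the barcode reader at the rear, y to the left, z up. The reader is a black box on a post, reaching 180 mm from the axis, top 116 mm above the table. A steel index plate lies round the front (-x) edge of the base.
- park (a point): Top of the steel index plate (24 mm above the table) at the nominal middle of its long parking slot, 135 mm in front of the axis. The slot spans about +-0.24 rad about the axis; the pin starts somewhere in it. At +-0.75 rad along the circle is one index slot each, 11 mm wide. Flat between, and to 1.1 rad.
- index_left (a point): Nominal place of the left (+y) index slot on the plate's top. The plate was clamped by hand: all its slots may lie up to 0.12 rad (16 mm along the circle) to either side of the nominal places. No reading shows this: the slot has to be found by feel, letting the spring press the pin on the plate while the stage is turned slowly.
- index_right (a point): The same for the right (-y) index slot.
- stage (a joint): Turn (rad) of the aluminium disc (224 mm across, top 36 mm above the table), positive anticlockwise from above; -0.05 to 0.05 at the start, stops at +-0.97. Stays where left; 2 to 5 N at the knob turn it. The knob, on an arm at the disc's front, lies 135 mm from the axis along (-cos q, -sin q) in the base's frame. +0.75 brings the right seat to the reader, -0.75 the left.
- plunger (a joint): Lift (m) of the spring plunger on the end of the disc's arm: 0 = pin fully home in a slot; 0.008 = pin tip level with the plate's top (also its reading while the pin rides on the plate); 0.016 = end of the pull. The spring presses it down with 4.3 N at 0 and 9.6 N at the end. Pin play in an index slot: 1.5 mm each way.
- knob (a point): Centre of the plunger's round black knob: upright cylinder 26 mm in diameter and 34 mm tall, pinched from above or from the side and pulled straight up. Below its underside, when home, is 6 mm of free stem, then the plunger's steel barrel (22 mm in diameter) on the arm.
- pin: Steel plunger pin, 8 mm in diameter with a round tip, under the knob and moving with it. Origin: its tip. It stands 8 mm deep in the slot when home. Pressed sideways with more than 25 N against the plate it counts as forced.
- reader (a point): Centre of the window in the front face of the barcode reader's head (66 mm wide, 36 mm high), facing the stage's axis, 138 mm from it.
- seat_left (a point): Point on the disc's top, 68 mm from the axis and 0.75 rad to the left (+y) of the reader direction when the stage is at 0; turns with the disc.
- seat_right (a point): Same to the right (-y).
- tin_centre (a point): Centre of the squat straight-sided metal tin, 76 mm in diameter and 58 mm high, standing loose on one of the two seats (which one varies).
- pot_centre (a point): Centre of the tapered plastic pot with a foil lid, 72 mm across and 71 mm high, standing loose on the other seat.
- gold_jar_centre (a point): Centre of a bystander: jar with a broad flat press lid, 72 mm across, 82 mm high, loose on the table beside the base.
- bottle_centre (a point): Centre of a bystander: small capped bottle, 62 mm across, 164 mm high, loose on the table beside the base.
- stamp_centre (a point): Centre of a bystander: wooden hand stamp with a turned handle, 26 x 46 mm foot, 70 mm high, loose on the table beside the base.
- stapler_centre (a point): Centre of a bystander: desk stapler, 33 x 125 x 51 mm, loose on the table beside the base.
There are look-alikes about, which are no part of the job. Leave any orange or red look-alike of the part that bears tin_centre alone.

How it is judged (in metres and radians):
On the way, in this order (a step that is already met when the one before it is completed fails the run):
1. the plunger is pulled until its pin is out of the parking slot (value of joint plunger above 0.0072 m), for 0.1 s.
2. the pin has dropped fully home in the index slot that puts the tin at the reader (value of joint plunger below 0.002 m and ((value of joint stage between 0.6 and 0.9 rad and horizontal distance between tin_centre and seat_right below 0.02 m) or (value of joint stage between -0.9 and -0.6 rad and horizontal distance between tin_centre and seat_left below 0.02 m))), for 0.2 s.
At the end, for the whole second after the job is handed in: The plunger is fully home (lift under 2 mm) in the index slot on the side that brings the tin to the reader (stage within 0.15 rad of +0.75 if the tin stands on the right seat, of -0.75 if on the left), the tin is within 20 mm of its seat, tin and pot are upright, the stage is at rest (all of step 2 and velocity of joint stage between -0.05 and 0.05 rad/s and angle between each of tin_centre, pot_centre's own z axis and vertical below 0.1 rad); the robot touches nothing.
It fails at once if the stage is forced: the pin is pressed against the index plate with more than 25 N (contact force between pin and base above 25 N).
It fails at once if the gripper or arm pushes the tin or the pot (contact force between any of tin, pot and the fingers above 1 N or contact force between any of tin, pot and the arm above 1 N).
It fails at once if a bystander is pushed more than 30 mm (distance of any of gold_jar_centre, bottle_centre, stamp_centre, stapler_centre from where it was at the start of the episode above 0.03 m).
It fails at once if tin or pot tips over (angle between any of tin_centre, pot_centre's own z axis and vertical above 0.4 rad).
It also fails if it takes over 51 s, if anything falls off the work surface, if the arm or the gripper's body presses on something with over 40 N, if the wrist force passes 120 N, or if a joint passes its speed limit or range.

## Working session

There is one attempt and no reset: what is moved stays moved. The work goes in short steps, Python scripts to look and compute and a tool call to move; the robot and the scene stay as the last step left them, time stands still between calls to the robot, and variables do not carry over. Pictures are saved under pics/ and viewed, at most 10 in all, crops included, and the job is handed in when it is done.

Besides the shell and the picture viewer there is one more tool, called after "Call:" as name([rows], argument=value, ...), one row to a line, values as JSON. play_rows: Moves the arm, as the interface text tells. Its arguments: {"type":"object","properties":{"rows":{"type":"array","items":{"type":"array"}},"squeeze":{"type":"number"}},"required":["rows"]}

```bash
mkdir -p pics; cat > h.py <<'E'
import numpy as np, cv2
from bench import arm
def cap(n,save=None):
    c=arm.capture(n)
    if save: cv2.imwrite(f'pics/{save}.png',c['img'][:,:,::-1])
    return c
def w(c,p):
    R=cv2.Rodrigues(np.array(c['rvec'],float))[0]
    return R.T@(np.array(p,float)-np.array(c['tvec'],float).ravel())
def pix(c,p):
    f=192/np.tan(np.radians(c['vertical_fov'])/2)
    return c['cx']+f*p[0]/p[2], c['cy']+f*p[1]/p[2]
def px2w(c,u,v):
    f=192/np.tan(np.radians(c['vertical_fov'])/2); z=c['z_map'][int(v),int(u)]
    return w(c,[(u-c['cx'])/f*z,(v-c['cy'])/f*z,z])
E
python3 - <<'E'
from h import *
for n in ('scene','top'):
    c=cap(n,n+'0')
    for q in ['base','knob','tin_centre','pot_centre','reader','stage','gold_jar_centre','bottle_centre','stamp_centre','stapler_centre']:
        for d in arm.spot_in(n,q)[:3]:
            print(n,q,round(d['conf'],2),np.round(w(c,d['at']),3),np.round(pix(c,d['at'])))
a=cv2.imread('pics/scene0.png');b=cv2.imread('pics/top0.png')
print(arm.observe(), arm.tips_ahead)
E
```

```text
scene base 0.74 [ 0.563 -0.101  0.033] [262. 207.]
scene knob 0.62 [ 0.574 -0.096  0.039] [263. 202.]
scene knob 0.43 [ 0.471 -0.107  0.084] [240. 213.]
scene tin_centre 0.87 [ 0.679 -0.417  0.051] [396. 234.]
scene tin_centre 0.87 [ 0.439 -0.367  0.055] [324. 287.]
scene tin_centre 0.64 [0.627 0.277 0.05 ] [180. 139.]
scene pot_centre 0.62 [ 0.656 -0.099  0.109] [284. 167.]
scene reader 0.86 [ 0.563 -0.103  0.039] [262. 206.]
scene stage 0.79 [ 0.575 -0.092  0.036] [262. 202.]
scene stage 0.68 [0.493 0.148 0.021] [177. 185.]
scene stage 0.43 [ 0.579 -0.314  0.035] [336. 242.]
scene gold_jar_centre 0.98 [0.619 0.156 0.068] [205. 150.]
scene bottle_centre 0.8 [ 0.72  -0.268  0.097] [352. 185.]
scene stamp_centre 0.51 [0.495 0.148 0.016] [178. 185.]
scene stamp_centre 0.26 [ 0.625 -0.012  0.09 ] [251. 165.]
scene stapler_centre 0.83 [ 0.582 -0.311  0.033] [335. 241.]
top base 0.74 [ 0.589 -0.062  0.038] [258. 205.]
top knob 0.42 [ 0.579 -0.071  0.036] [261. 208.]
top tin_centre 0.84 [ 0.638 -0.006  0.092] [241. 187.]
top tin_centre 0.84 [0.49  0.269 0.055] [157. 233.]
top tin_centre 0.
[... 540 characters left out ...]
: 1.1, 'joint_positions': array([-74.19989688,  26.78575688,  -0.66359119,  91.82811097,
         0.34401015,  61.38803081,  -3.22558339]), 'joint_vel': array([ 0.02701497, -0.02066328,  0.08725291,  0.02559102,  0.0875228 ,
        0.02197075,  0.00975672]), 'effort': array([-2.19362360e-04, -5.32258487e+01,  2.08469213e-02, -2.51638162e+01,
        1.13892541e-02,  1.23756683e-03, -2.82634852e-05]), 'ee_pos': array([0.20375638, 0.61723646, 0.25628939]), 'tool_rot': array([1.79999761e+02, 2.94588297e-03, 1.61731444e+02]), 'force': array([ 0.21065035, -0.40215246, -0.34847898]), 'moment': array([ 0.05138124,  0.0327594 , -0.00731678]), 'grip_force': 0.0, 'opening': 0.08530204729994575} 0.025
```

View pics/scene0.png

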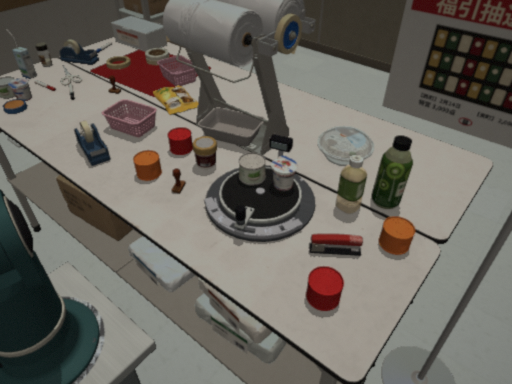

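View pics/top0.png

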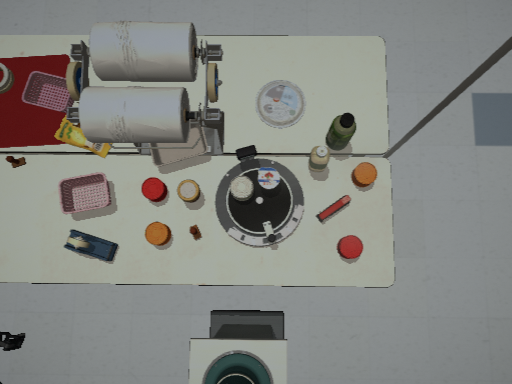

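The pale tin is at top (241,187), to the left of the reader at (246,152). The pot with the foil lid is at (269,177), to the right. The knob is at (271,238). The red and orange cans at (153,189), (157,233), (350,247) and (365,174) are look-alikes. Next I'll enlarge the view and measure the axis, reader and knob.

```bash
python3 - <<'E'
from h import *
c=cap('top')
img=c['img'][:,:,::-1]
cv2.imwrite('pics/crop1.png',cv2.resize(np.ascontiguousarray(img[140:260,200:330]),None,fx=5,fy=5,interpolation=cv2.INTER_CUBIC)[:600])
f=192/np.tan(np.radians(c['vertical_fov'])/2)
v,u=np.mgrid[140:260,200:330]; z=c['z_map'][140:260,200:330]
R=cv2.Rodrigues(np.array(c['rvec'],float))[0]
P=np.stack([(u-c['cx'])/f*z,(v-c['cy'])/f*z,z],-1)-np.array(c['tvec']).ravel(); P=(P@R)
def show(n,m):
    q=P[m]; print(n,len(q),q.mean(0).round(4),q.min(0).round(3),q.max(0).round(3))
m=(P[...,2]>.006)&(np.hypot(P[...,0]-.59,P[...,1]+.07)<.17)
q=P[m]; (cx,cy),r=cv2.minEnclosingCircle(q[:,:2].astype(np.float32)); print('encl',cx,cy,r)
U,V=u,v
show('knob',(abs(U-271)<9)&(abs(V-238)<9)&(P[...,2]>.075))
show('tin',(np.hypot(U-241,V-187)<16)&(P[...,2]>.085)&(U<256))
show('pot',(np.hypot(U-269,V-177)<16)&(P[...,2]>.1))
show('reader',(np.hypot(U-246,V-152)<14)&(P[...,2]>.105)&(V<162))
print('knob heights',np.round(P[228:246-0-0,:,2][:0],3)); print((P[90:106,62:82,2]*1000).astype(int))
# disc boundary: bright/dark edges
d=(abs(P[...,2]-.036)<.004)&(np.hypot(P[...,0]-.59,P[...,1]+.07)<.13)
q=P[d]; print('disc encl',cv2.minEnclosingCircle(q[:,:2].astype(np.float32)))
E
```

```text
encl 0.5907507538795471 -0.06898339837789536 0.16907522082328796
knob 58 [ 0.4772 -0.1034  0.0909] [ 0.464 -0.117  0.075] [ 0.489 -0.091  0.096]
tin 411 [ 0.6393 -0.0043  0.1007] [ 0.387 -0.082  0.085] [0.679 0.033 1.436]
pot 391 [ 0.6679 -0.092   0.1123] [ 0.387 -0.128  0.1  ] [ 0.704 -0.06   1.436]
reader 205 [ 0.7476 -0.0192  0.1273] [ 0.387 -0.082  0.105] [0.774 0.015 1.436]
knob heights []
[[33 30 36 42 46 47 40 43 47 38 37 34 16 15 14 11  7 13 19 18]
 [31 39 34 44 39 45 43 43 41 44 46 13 10 12  8 10 24 20 23 23]
 [37 36 37 34 47 46 44 42 43 44 43 11  9 12 10 22 26 20 28 20]
 [33 31 30 43 39 45 45 44 43 44 42 38 12 22 23 25 10 11 18 24]
 [14 14 10 11 37 42 47 86 95 93 85 91 24 21 10 14 13 11 10 19]
 [ 8 14 10 11 46 43 88 93 95 95 94 93 89 13 13 11  5  7 10 14]
 [13  9 11 20 44 42 92 92 95 92 90 93 89 12  6 10  9 11 11 18]
 [19 25 23 28 21 85 85 91 92 93 91 95 88 85  6 12  5 14 13  8]
 [13 13  9 13 10 85 93 91 90 91 91 91 88 82 11 10 12  3 20 17]
 [14 16  9 14 15 85 96 90 96 90 94 95 91  7  3 11 20 25 27 20]
 [15 11  9 12  7 44 92 91 93 90 92 89 90 40 19 25 21 25  8  4]
 [29 10 10 14 13 13 42 89 94 92 92 84 42 46 23 19 12  9  4 -4]
 [16 14  6  9 10 15 46 42 70 75 46 45 39 25  9  0 -4  1  1  0]
 [21  7  8 23 23 20 40 43 39 46 27 13  8 -2  0  0  0  1  0  2]
 [23 21 21 23 20 29 18 27 17 13  0 -3 -1  7  5 -5  1 -2  5 -4]
 [18 20 18 15 10 12 -1 -5 -4 -3  4 -5  0  0 -3  0  2  0  1  3]]
disc encl ((0.6019238233566284, -0.06450290977954865), 0.11587605625391006)
```

View pics/crop1.png

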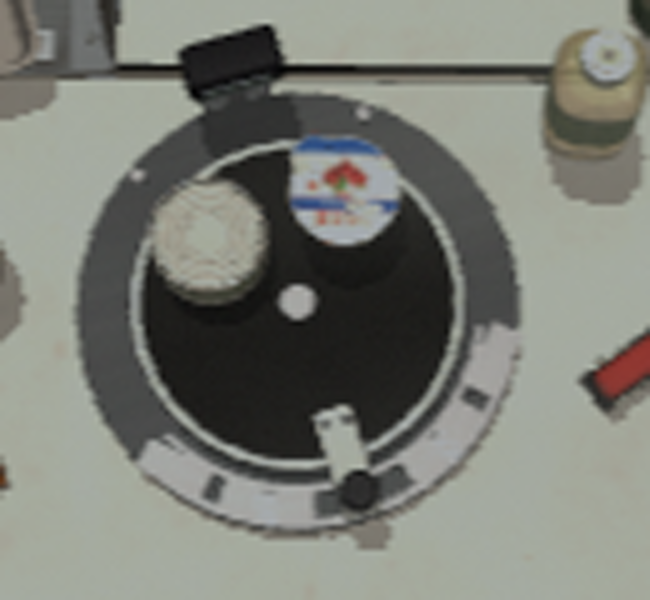

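The crop confirms it: the pale ridged-lid tin at crop (210,242) is left of the reader at (232,62), and the foil-lidded pot at (345,190) is right of it. The tin is therefore on seat_left, the stage must go to about -0.75, and the knob goes toward +y. The left index slot even shows, at crop (213,488).

```bash
python3 - <<'E'
from h import *
c=cap('top')
f=192/np.tan(np.radians(c['vertical_fov'])/2)
R=cv2.Rodrigues(np.array(c['rvec'],float))[0]; C=-R.T@np.array(c['tvec']).ravel()
def ray(cu,cv,h):
    d=R.T@np.array([(200+(cu-2)/5-c['cx'])/f,(140+(cv-2)/5-c['cy'])/f,1]); return (C+d*(h-C[2])/d[2])[:2]
pts={'hub':(297,302,.037),'slotL':(213,488,.024),'slotR':(475,398,.024),'knob':(358,489,.094),'parkL':(320,503,.024),'parkR':(405,472,.024),'reader':(231,60,.116),'tin':(210,236,.094),'pot':(345,190,.107)}
W={k:ray(*p) for k,p in pts.items()}
# base circle from 4 rim points
rim=np.array([ray(78,300,.012),ray(520,310,.012),ray(300,92,.012),ray(297,533,.012)]); print('rim c',rim.mean(0))
for k,p in W.items():
    d=p-W['hub']; print(k,p.round(4),'r',np.hypot(*d).round(4),'ang',np.arctan2(d[1],d[0]).round(3))
print('rim',rim.round(3))
E
```

```text
rim c [ 0.60643808 -0.06430903]
hub [ 0.6059 -0.0635] r 0.0 ang 0.0
slotL [ 0.482  -0.0088] r 0.1354 ang 2.726
slotR [ 0.544  -0.1833] r 0.1348 ang -2.048
knob [ 0.4776 -0.1042] r 0.1346 ang -2.834
parkL [ 0.4728 -0.0802] r 0.1341 ang -3.017
parkR [ 0.494  -0.1366] r 0.1336 ang -2.563
reader [ 0.7507 -0.0204] r 0.1511 ang 0.29
tin [ 0.6395 -0.0077] r 0.0652 ang 1.029
pot [ 0.6678 -0.0944] r 0.0692 ang -0.463
rim [[ 0.61   0.086]
 [ 0.606 -0.215]
 [ 0.757 -0.064]
 [ 0.453 -0.065]]
```

Call:
play_rows([
  [-1,[-4.16,-2.8,0],0],
  [-1,[-4.16,-2.8,0],0],
  [-1,[-4.16,-2.8,0],0],
  [-1,[-4.16,-2.8,0],0],
  [-1,[-4.16,-2.8,0],0],
  [-1,[-4.16,-2.8,0],0],
  [-1,[-4.16,-2.8,0],0],
  [-1,[-4.16,-2.8,0],0],
  [-1,[-1.92,-4.68,0],0],
  [-1,[-1.92,-4.68,0],0],
  [-1,[-1.92,-4.68,0],0],
  [-1,[-1.92,-4.68,0],0],
  [-1,[-1.92,-4.68,0],0],
  [-1,[-1.92,-4.68,0],0],
  [-1,[-1.92,-4.68,0],0],
  [-1,[-1.92,-4.68,0],0],
  [-1,[0,0,0],-9],
  [-1,[0,0,0],-9],
  [-1,[0,0,0],-9],
  [-1,[0,0,0],-9],
], squeeze=40)

```text
clock: 3.7
ee_pos: [0.4781, -0.1035, 0.2564]
tool_rot: [-180.0, 0.0, -162.0]
force: [0.2, 0.4, -0.0]
opening: 0.0854
grip_force: 0.0
```

```bash
python3 - <<'E'
from h import *
c=cap('wrist','wrist1')
for d in arm.spot_in('wrist','knob')[:3]: print(d['conf'],w(c,d['at']).round(4),np.round(pix(c,d['at'])))
f=192/np.tan(np.radians(c['vertical_fov'])/2)
v,u=np.mgrid[0:384,0:512]; z=c['z_map']
R=cv2.Rodrigues(np.array(c['rvec'],float))[0]
P=(np.stack([(u-c['cx'])/f*z,(v-c['cy'])/f*z,z],-1)-np.array(c['tvec']).ravel())@R
m=(z>0)&(np.hypot(P[...,0]-.4776,P[...,1]+.1042)<.025)&(P[...,2]>.085)&(P[...,2]<.11)
q=P[m]; print(len(q),np.median(q,0).round(4),q.min(0).round(4),q.max(0).round(4)); print('px',u[m].mean(),v[m].mean())
E
```

```text
0.57 [ 0.4704 -0.1068  0.0909] [253. 174.]
465 [ 0.4749 -0.1052  0.094 ] [ 0.4634 -0.1176  0.0855] [ 0.4898 -0.0916  0.0964]
px 253.1032258064516 179.30537634408603
```

View pics/wrist1.png

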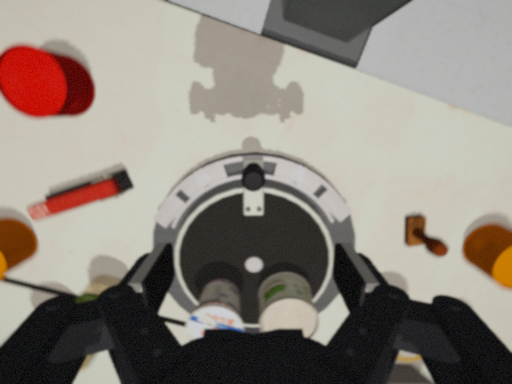

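The wrist view shows the knob at (253,178), with the slots visible either side of it and nothing near the jaws. I'll descend and pinch.

Call:
play_rows([
  [-1,[0.15,-0.08,3.4],0],
  [-1,[0,0,3.4],0],
  [-1,[0,0,3.4],0],
  [-1,[0,0,2.6],0],
  [-1,[0,0,2.0],0],
  [-1,[0,0,1.5],0],
  [-1,[0,0,0.5],0],
  [0,[0,0,0],0],
  [0.3,[0,0,0],0],
  [1,[0,0,0],0],
  [1,[0,0,0],0],
  [1,[0,0,0],0],
  [1,[0,0,0],0],
  [1,[0,0,0],0],
], squeeze=45)

```text
clock: 5.55
ee_pos: [0.4772, -0.1047, 0.089]
tool_rot: [-180.0, 0.1, -162.3]
force: [-0.7, -0.6, 5.3]
opening: 0.0244
grip_force: 43.9
```

Call:
play_rows([
  [1,[0,0,-0.3],0],
  [1,[0,0,-0.3],0],
  [1,[0,0,-0.3],0],
  [1,[0,0,-0.3],0],
  [1,[0,0,0],0],
  [1,[0,0,0],0],
])

```text
clock: 6.3
ee_pos: [0.4771, -0.1046, 0.1003]
tool_rot: [-180.0, 0.0, -162.3]
force: [4.1, 0.8, -7.8]
opening: 0.0249
grip_force: 44.6
```

Lift is about 11 mm, and the -7.8 N matches the spring. I'll swing clockwise along the arc, 36° of the ~41.4°, with the pin raised.

Call:
play_rows([
  [1,[-0.004,0.24,0],1],
  [1,[-0.008,0.47,0],2],
  [1,[-0.008,0.47,0],2],
  [1,[-0.008,0.47,0],2],
  [1,[-0.008,0.47,0],2],
  [1,[-0.008,0.47,0],2],
  [1,[-0.008,0.47,0],2],
  [1,[-0.008,0.47,0],2],
  [1,[-0.008,0.47,0],2],
  [1,[-0.008,0.47,0],2],
])

```text
clock: 7.55
ee_pos: [0.4706, -0.0607, 0.1003]
tool_rot: [-180.0, 0.0, 178.6]
force: [4.7, -1.9, -8.7]
opening: 0.0246
grip_force: 44.6
```

Call:
play_rows([
  [1,[-0.008,0.47,0],2],
  [1,[-0.008,0.47,0],2],
  [1,[-0.008,0.47,0],2],
  [1,[-0.008,0.47,0],2],
  [1,[-0.008,0.47,0],2],
  [1,[-0.008,0.47,0],2],
  [1,[-0.008,0.47,0],2],
  [1,[-0.008,0.47,0],2],
  [1,[-0.004,0.24,0],1],
  [1,[0,0,0],0],
  [1,[0,0,0],0],
])

```text
clock: 8.93
ee_pos: [0.4772, -0.0215, 0.1003]
tool_rot: [180.0, 0.0, 161.7]
force: [4.4, -1.2, -9.1]
opening: 0.0247
grip_force: 44.6
```

```bash
python3 - <<'E'
from h import *
p=arm.observe()['ee_pos']; d=p[:2]-np.array([.606,-.064]); print(p,np.hypot(*d),np.arctan2(d[1],d[0])%6.2832, arm.observe()['tool_rot'])
c=cap('top','top2')
img=c['img'][:,:,::-1]
cv2.imwrite('pics/crop2.png',cv2.resize(np.ascontiguousarray(img[140:260,200:330]),None,fx=5,fy=5,interpolation=cv2.INTER_CUBIC)[:600])
E
```

```text
[ 0.47720228 -0.02152436  0.1002641 ] 0.13562091750520522 2.8230383733348643 [1.79999374e+02 2.99879643e-04 1.61712713e+02]
```

View pics/crop2.png

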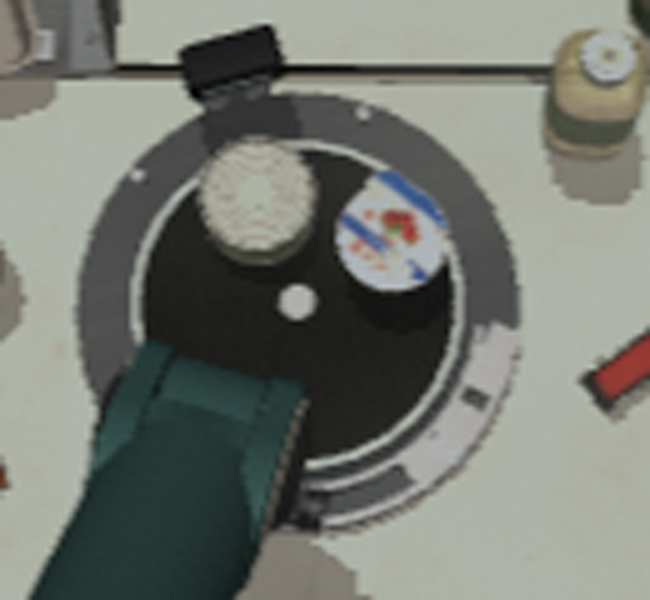

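The stage has carried the tin round near the reader: tin at crop (257,200), reader at (232,62). The knob is at 2.823 rad and the slot was seen at about 2.726, so roughly 13 mm remain. I'll let the pin down onto the plate and loosen to a loose cage.

Call:
play_rows([
  [1,[0,0,0.15],0],
  [1,[0,0,0.15],0],
  [0.27,[0,0,0],0],
  [0.27,[0,0,0],0],
  [0.27,[0,0,0],0],
  [0.27,[0,0,0],0],
])

```text
clock: 9.72
ee_pos: [0.4772, -0.0212, 0.0974]
tool_rot: [180.0, -0.0, 161.7]
force: [0.3, 0.2, 0.5]
opening: 0.031
grip_force: 0.0
```

Call:
play_rows([
  [0.27,[0,0.125,0],0.53],
  [0.27,[0,0.125,0],0.53],
  [0.27,[0,0.125,0],0.53],
  [0.27,[-0.01,0.125,0],0.53],
  [0.27,[0,0.125,0],0.53],
  [0.27,[0,0.125,0],0.53],
])

```text
clock: 10.48
ee_pos: [0.4794, -0.016, 0.0972]
tool_rot: [-179.9, -0.0, 158.4]
force: [-2.1, -6.4, 1.4]
opening: 0.0313
grip_force: 3.6
```

Call:
play_rows([
  [0.27,[0,0.1,0],0.42],
  [0.27,[0,0.1,0],0.42],
  [0.27,[-0.01,0.1,0],0.42],
])

```text
clock: 10.85
ee_pos: [0.4806, -0.0126, 0.0971]
tool_rot: [-179.9, -0.0, 157.2]
force: [-0.2, 0.7, -0.6]
opening: 0.0312
grip_force: 0.0
```

Call:
play_rows([
  [0.27,[0,0.1,0],0.42],
  [0.27,[0,0.1,0],0.42],
])

```text
clock: 11.1
ee_pos: [0.4821, -0.0092, 0.0973]
tool_rot: [180.0, 0.0, 156.5]
force: [0.9, -1.1, 0.5]
opening: 0.0316
grip_force: 0.7
```

Call:
play_rows([
  [0.27,[0,0.08,0],0.3],
  [0.27,[0,0.08,0],0.3],
])

```text
clock: 11.35
ee_pos: [0.4825, -0.0083, 0.0973]
tool_rot: [-180.0, 0.0, 155.8]
force: [0.2, -1.4, -0.2]
opening: 0.0311
grip_force: 0.8
```

Call:
play_rows([
  [0.27,[0,0.08,0],0.3],
  [0.27,[0,0.08,0],0.3],
])

```text
clock: 11.6
ee_pos: [0.4832, -0.0069, 0.0973]
tool_rot: [180.0, 0.0, 155.2]
force: [-0.7, -1.0, 0.5]
opening: 0.0314
grip_force: 0.8
```

```bash
cat >> h.py <<'E'
def chk():
    c=cap('top'); p=arm.observe()['ee_pos']
    f=192/np.tan(np.radians(c['vertical_fov'])/2); v,u=np.mgrid[0:384,0:512]; z=c['z_map']
    R=cv2.Rodrigues(np.array(c['rvec'],float))[0]
    P=(np.stack([(u-c['cx'])/f*z,(v-c['cy'])/f*z,z],-1)-np.array(c['tvec']).ravel())@R
    r=np.hypot(P[...,0]-.606,P[...,1]+.064)
    m=(z>0)&(abs(P[...,2]-.1)<.012)&(r<.108)&(P[...,0]>.6)
    _,lab,st,ce=cv2.connectedComponentsWithStats(m.astype(np.uint8))
    for i in range(1,len(st)):
        if st[i,4]>40:
            q=P[lab==i]; (x,y),rad=cv2.minEnclosingCircle(q[:,:2].astype(np.float32)); print('blob',st[i,4],np.round([x,y,rad],4),'med',np.median(q,0).round(4),'ang',round(np.arctan2(np.median(q,0)[1]+.064,np.median(q,0)[0]-.606),4))
E
python3 - <<'E'
from h import *
chk()
c=cap('wrist','wrist2')
for d in arm.spot_in('wrist','knob')[:3]: print(d['conf'],w(c,d['at']).round(4),np.round(pix(c,d['at'])))
z=c['z_map']; print((z>0).mean())
f=192/np.tan(np.radians(c['vertical_fov'])/2); v,u=np.mgrid[0:384,0:512]
R=cv2.Rodrigues(np.array(c['rvec'],float))[0]
P=(np.stack([(u-c['cx'])/f*z,(v-c['cy'])/f*z,z],-1)-np.array(c['tvec']).ravel())@R
p=arm.observe()['ee_pos']
m=(z>0)&(np.hypot(P[...,0]-p[0],P[...,1]-p[1])<.012)&(P[...,2]>.06)&(P[...,2]<.12)
print(m.sum(),np.percentile(P[m][:,2],[5,50,95]).round(4) if m.any() else '')
E
```

```text
blob 333 [ 0.6709 -0.0421  0.0377] med [ 0.6702 -0.0436  0.0908] ang 0.3078
blob 389 [ 0.637  -0.1257  0.039 ] med [ 0.6342 -0.1277  0.1055] ang -1.1538
0.63 [ 0.4739 -0.0062  0.0876] [247. 243.]
0.9960123697916666
1522 [0.0771 0.0942 0.0953]
```

View pics/wrist2.png

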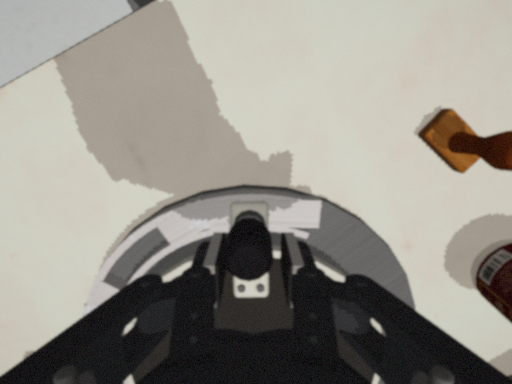

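The knob top now reads 0.094 m, the same as when home (riding on the plate would read 0.102). The tin has turned by -0.72 rad, which matches the slot. The pin has dropped in, so I'll back off to centre, open and rise.

Call:
play_rows([
  [0.27,[0,-0.12,0],0],
  [0.27,[0,-0.12,0],0],
  [-0.3,[0,0,0],0],
  [-1,[0,0,0],0],
  [-1,[0,0,0],0],
  [-1,[0,0,0],0],
  [-1,[0,0,-0.5],0],
  [-1,[0,0,-2],0],
  [-1,[0,0,-3],0],
  [-1,[0,0,-4],0],
  [-1,[0,0,-4],0],
  [-1,[0,0,-3],0],
  [-1,[0,0,0],0],
])

```text
clock: 13.38
ee_pos: [0.4835, -0.009, 0.2647]
tool_rot: [179.8, 0.2, 155.3]
force: [0.7, 0.2, -0.1]
opening: 0.0855
grip_force: 0.0
```

```bash
python3 - <<'E'
from h import *
chk()
c=cap('wrist','wrist3'); z=c['z_map']
f=192/np.tan(np.radians(c['vertical_fov'])/2); v,u=np.mgrid[0:384,0:512]
R=cv2.Rodrigues(np.array(c['rvec'],float))[0]
P=(np.stack([(u-c['cx'])/f*z,(v-c['cy'])/f*z,z],-1)-np.array(c['tvec']).ravel())@R
m=(z>0)&(np.hypot(P[...,0]-.482,P[...,1]+.008)<.025)&(P[...,2]>.085)&(P[...,2]<.115)
q=P[m]; print(len(q),np.median(q,0).round(4),q.min(0).round(4),q.max(0).round(4))
mid=(q.min(0)+q.max(0))/2; print('knob ang',np.arctan2(mid[1]+.064,mid[0]-.606))
E
```

```text
blob 324 [ 0.6709 -0.0422  0.0377] med [ 0.672  -0.0409  0.0913] ang 0.3368
blob 390 [ 0.6363 -0.1265  0.0384] med [ 0.6341 -0.1277  0.1052] ang -1.1553
450 [ 0.4804 -0.0082  0.0939] [ 0.4687 -0.0218  0.0866] [0.495  0.0044 0.0962]
knob ang 2.72272022984715
```

View pics/wrist3.png

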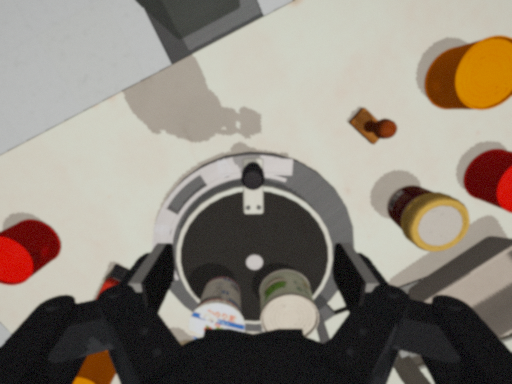

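The knob, at (253,175), sits at its home height: 0.0939 m against 0.0940 m at the start. Its angle of 2.723 rad matches the visible left slot (2.726). The gripper is clear, so I'm handing in.

```bash
python3 -c "
from bench import arm
print(arm.finish_job())"
```

```text
the job is handed in; nothing more can be done
None
```

The stage was turned about -0.72 rad, the plunger measured home in the left index slot with the tin in front of the reader and the gripper clear, and the job was handed in; no verdict came back.

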